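Feel along the tin bin's rim, then tip it shut

ROBOT

A 6-joint arm with a two-finger parallel gripper is mounted at the origin on the work surface. World frame = base frame: x ahead of the robot, y to its left, z up, the work surface at z = 0. Lengths are in m, angles in degrees, forces in N, time in s.
With the tool pointing down it reaches from about 0.4 to 0.825 m from the base axis. Payload 7 kg.
Tool frame: the origin (TCP) lies midway between the tips of the shut fingers; the grasp point (between the pads) lies 19 mm behind it; z points along the fingers, y is the line along which they close (so a half turn about z gives the same grasp; the last joint's range is limited). The gripper opens to 88 mm and grips with 3 to 60 N. Pads are 19 mm wide; open, the fingers measure 130 mm over their backs; the gripper's body (78 mm by 193 mm) begins 47 mm behind the grasp point.
Start: joints at [83.027, 20.546, 0.682, 0, -70.136, -16.507], TCP at [0.269, 0.619, 0.227] pointing down, gripper open.
Joint ranges: [-176.03, 176.03], [-82.01, 121.73], [-58.28, 71.71], [-173.87, 95.51], [-174.79, -0.11], [-173.66, 173.66]. Speed limits (degrees/s): [136.94, 136.94, 172.46, 180, 180, 180].

INTERFACE

Orientations are given as [roll, pitch, yaw] about the fixed x, y, z axes, in that order (R = Rz(yaw) Ry(pitch) Rx(roll)).
In Python, from plant import r, eyes, workorder gives the robot as it stands.
- The arm moves only by the tool step_arm, never from a script. Its argument "plan" is a list of rows, each a list of 5 numbers: the shift along the tool's x, y, z each as a share of 25 cm, from -1 to 1, then the turn about the tool's z as a share of 60 degrees, from -1 to 1, then the finger opening in mm, from 0 to 87.6. In form: [[x, y, z, turn, jaw], ...]. A call has 1 to 12 rows; each row is the pose to reach, as a shift and turn from the pose commanded when the call began, along the tool's axes at that moment; what a row does not reach only later rows make up. A row lasts 1/12 s, in which the tool goes at most 41.7 mm and 7.16 degrees, less where a joint would pass 70% of its speed; a pose out of reach is approached as far as the arm can. A call with a number of a shift or a turn outside -1 to 1 is refused whole. A call with a gripper value outside its range is refused whole. The fingers move at their own pace and stop on an object; "newtons" is the grip in N (left out, the last holds). Time passes only in rows, so rows that repeat a pose let the fingers close. It gives the time, the measured TCP pose, the force, the opening and the grip force at its end, in the units of the state.
- r.get_state(): the state, without advancing time (a new reading comes with each control period).
- eyes.capture(name): name is "scene" or "top"; returns the picture (400x640x3 uint8, red, green, blue); there is no depth.
- eyes.camera_model(name): a dict with "fov_y" (degrees; the focal length in pixels is half the picture's height over the tangent of half this angle, whatever the lens; pixels are square), "cx", "cy" (the principal point, pixels), "k1" (the pictures are not rectified: a ray, as slopes to the right and down, at radius r is drawn at 1 + k1 r^2 times it, then the intrinsics apply), "world_to_cam" (4x4, takes a point from world to camera coordinates). Camera axes: x right, y up, looking along -z (the intrinsics and any distortion apply to the point x, -y, -z); pixel columns grow to the right and rows downward; lengths in m; the calibration is good to about 2 mm. A picture is of the moment at which its call begins. camera_model takes no time and is no camera call.
- workorder.close_job(): hands the job in; it is judged then, once.
The state is a dict: "time_s": time; "joints": joint angles; "qd": joint speeds; "joint_torque": joint torques, N m; "tcp_pos": TCP position; "eef_rot": TCP orientation; "contact_force": force on the tool from outside, world axes, zero at the start; "moment": the same for the moment, N m; "gripper_width": finger opening in m; "gripper_force": force on a finger pad.
Only numpy, scipy, OpenCV 4.12 (cv2) and the standard library are available. Lean on these libraries where they do the work, as an engineer would, in place of code of your own. Each camera call takes 0.05 s, during which the arm holds its last target. There are 200 camera calls.

TASK

Check the leaning tin bin's rim for dents: with the fingers closed, slowly run the fingertips lightly along the front of its rolled top edge, right from the end on the side where the black tweezer case lies to the other end, letting the bin rock back no more than a couple of centimetres at the rim. Then push the bin gently shut with the fingertips so that it stands upright in its bay, and take the hand away. Do not pinch the rim, and leave the cube, glass chunk, case and nipper where they are.

Things in the scene. Friction and masses are not known exactly. Their poses are not given: they have to be found in the camera images.
- bin: Tin tilting bin, 160 mm wide, 62 deep, 170 high, open-topped, holding tesserae. Origin: middle of the hinge line at its front foot, 36 mm above the table; z up the front panel to the rim, y along the rim, x into the bay. z is vertical when shut; it starts leaning 0.6 rad towards the robot on a hard stop, held by its weight. Pushed inwards at the rim it yields at about 1 to 2 N; pressed down or out it is rigid.
- bay: Fixed galvanized bay around the bin, 430 mm wide, 180 deep, thin compartment walls up to 75 mm high, back 72 mm high and 168 mm behind the front. Origin: on the table under the hinge's middle; axes as the shut bin's. The bin let go while it leans more than about 0.35 rad falls back on its stop; within about 0.2 rad of upright it tips shut by itself and stays.
- rim1 (a point): Point 1 of 5 on the centre line of the bin's rolled rim, a round bar of 5 mm radius and 160 mm length, 165 mm from the hinge; this point lies 68 mm from the rim's middle towards the left (+y of the bin). Axes as the bin's.
- rim2 (a point): Point 2 of 5 on the centre line of the bin's rolled rim, a round bar of 5 mm radius and 160 mm length, 165 mm from the hinge; this point lies 34 mm from the rim's middle towards the left (+y of the bin). Axes as the bin's.
- rim3 (a point): Point 3 of 5 on the centre line of the bin's rolled rim, a round bar of 5 mm radius and 160 mm length, 165 mm from the hinge; this point lies 0 mm from the rim's middle. Axes as the bin's.
- rim4 (a point): Point 4 of 5 on the centre line of the bin's rolled rim, a round bar of 5 mm radius and 160 mm length, 165 mm from the hinge; this point lies 34 mm from the rim's middle towards the right (-y of the bin). Axes as the bin's.
- rim5 (a point): Point 5 of 5 on the centre line of the bin's rolled rim, a round bar of 5 mm radius and 160 mm length, 165 mm from the hinge; this point lies 68 mm from the rim's middle towards the right (-y of the bin). Axes as the bin's.
- tweezer_case: Black plastic tweezer case, 125 x 36 x 18 mm, lying loose on the bay's floor (30 mm above the table) in the compartment on one side of the bin, either side. Origin: middle of its underside; x along its length.
- marble_cube: Loose green marble cube, 40 mm, on the bay's floor in the compartment on the other side. Origin: middle of its underside.
- smalti: Loose amber glass chunk, 36 x 30 x 32 mm high, on the table between the robot and the bay. Origin: middle of its underside.
- nipper: Loose steel tile nipper with two red handles, about 185 x 75 x 16 mm, lying on the table between the robot and the bay. Origin: under its pivot; x towards the jaws.
Not all that is in view belongs to the job. Of the things like the tweezer_case, leave any that is red or turquoise; of the rest the smaller one is meant.

How it is judged (in metres and radians):
On the way, in this order (a step that is already met when the one before it is completed fails the run):
1. Fingertips lightly on the rim at the end beside the tweezer case (contact force between the fingers and bin between 0.15 and 12 N and distance of rim3 from where it was at the start of the episode below 0.03 m and ((y of tweezer_case in the frame of bin above 0 m and distance between the grasp point and rim1 below 0.045 m and y of the grasp point in the frame of rim1 between -0.012 and 0.012 m) or (not (y of tweezer_case in the frame of bin above 0 m) and distance between the grasp point and rim5 below 0.045 m and y of the grasp point in the frame of rim5 between -0.012 and 0.012 m))), for 0.05 s.
2. a quarter of the way along (contact force between the fingers and bin between 0.15 and 12 N and distance of rim3 from where it was at the start of the episode below 0.03 m and ((y of tweezer_case in the frame of bin above 0 m and distance between the grasp point and rim2 below 0.045 m and y of the grasp point in the frame of rim2 between -0.012 and 0.012 m) or (not (y of tweezer_case in the frame of bin above 0 m) and distance between the grasp point and rim4 below 0.045 m and y of the grasp point in the frame of rim4 between -0.012 and 0.012 m))), for 0.05 s.
3. at the middle of the rim (contact force between the fingers and bin between 0.15 and 12 N and distance of rim3 from where it was at the start of the episode below 0.03 m and ((y of tweezer_case in the frame of bin above 0 m and distance between the grasp point and rim3 below 0.045 m and y of the grasp point in the frame of rim3 between -0.012 and 0.012 m) or (not (y of tweezer_case in the frame of bin above 0 m) and distance between the grasp point and rim3 below 0.045 m and y of the grasp point in the frame of rim3 between -0.012 and 0.012 m))), for 0.05 s.
4. three quarters along (contact force between the fingers and bin between 0.15 and 12 N and distance of rim3 from where it was at the start of the episode below 0.03 m and ((y of tweezer_case in the frame of bin above 0 m and distance between the grasp point and rim4 below 0.045 m and y of the grasp point in the frame of rim4 between -0.012 and 0.012 m) or (not (y of tweezer_case in the frame of bin above 0 m) and distance between the grasp point and rim2 below 0.045 m and y of the grasp point in the frame of rim2 between -0.012 and 0.012 m))), for 0.05 s.
5. at the far end of the rim, the bin still leaning out (contact force between the fingers and bin between 0.15 and 12 N and distance of rim3 from where it was at the start of the episode below 0.03 m and ((y of tweezer_case in the frame of bin above 0 m and distance between the grasp point and rim5 below 0.045 m and y of the grasp point in the frame of rim5 between -0.012 and 0.012 m) or (not (y of tweezer_case in the frame of bin above 0 m) and distance between the grasp point and rim1 below 0.045 m and y of the grasp point in the frame of rim1 between -0.012 and 0.012 m))), for 0.05 s.
At the end, for the whole second after the job is handed in: Rim felt from end to end (touched with under 12 N at both ends, quarters and middle in order, its middle under 30 mm from its leaning rest); then the bin is at rest within 0.06 rad of upright, and the four loose things lie within 15 mm of where they were (angle between bin's own z axis and vertical below 0.06 rad and angular speed of bin below 0.05 rad/s and distance of each of tweezer_case, marble_cube, smalti, nipper from where it was at the start of the episode below 0.015 m).
It fails at once if a loose thing is moved, lifted or carried (15 mm) (not (distance of tweezer_case from where it was at the start of the episode below 0.015 m) or not (distance of marble_cube from where it was at the start of the episode below 0.015 m) or not (distance of smalti from where it was at the start of the episode below 0.015 m) or not (distance of nipper from where it was at the start of the episode below 0.015 m)).
It fails at once if the rim is taken between the fingers (distance between the grasp point and rim1 below 0.008 m or distance between the grasp point and rim2 below 0.008 m or distance between the grasp point and rim3 below 0.008 m or distance between the grasp point and rim4 below 0.008 m or distance between the grasp point and rim5 below 0.008 m).
It fails at once if the bin is pushed roughly, with more than 35 N (contact force between the fingers and bin above 35 N).
It also fails if it takes over 58 s, if anything falls off the work surface, if the arm or the gripper's body presses on something with over 40 N, if the wrist force passes 120 N, or if a joint passes its speed limit or range.

## Working session

There is one attempt and no reset: what is moved stays moved. The work goes in short steps, Python scripts to look and compute and a tool call to move; the robot and the scene stay as the last step left them, time stands still between calls to the robot, and variables do not carry over. Pictures are saved under pics/ and viewed, at most 10 in all, crops included, and the job is handed in when it is done.

Besides the shell and the picture viewer there is one more tool, called after "Request:" as a command line: name --pt "numbers of a row" for each row, then --argument value for the rest. step_arm: Moves the arm, as the interface text tells. Its arguments: {"type":"object","properties":{"plan":{"type":"array"},"newtons":{"type":"number"}},"required":["plan"]}

```bash
mkdir -p pics; cat > h.py <<'E'
import numpy as np,cv2
from plant import r,eyes,workorder
def cap(n,f):
    im=eyes.capture(n); cv2.imwrite('pics/'+f,im[:,:,::-1]); return im
def model(n):
    m=eyes.camera_model(n); W=np.array(m['world_to_cam']); f=200/np.tan(np.radians(m['fov_y']/2)); return m,W,f
def proj(n,p):
    m,W,f=model(n); p=np.atleast_2d(p); c=p@W[:3,:3].T+W[:3,3]
    s=np.c_[c[:,0],-c[:,1]]/(-c[:,2:3]); s=s*(1+m['k1']*(s**2).sum(1,keepdims=True))
    return s*f+[m['cx'],m['cy']]
def ray(n,uv):
    m,W,f=model(n); d=(np.array(uv,float)-[m['cx'],m['cy']])/f; s=d.copy()
    for _ in range(30): s=d/(1+m['k1']*(s@s))
    R=W[:3,:3]; o=-R.T@W[:3,3]; v=R.T@np.array([s[0],-s[1],-1]); return o,v/np.linalg.norm(v)
def onz(n,uv,z):
    o,v=ray(n,uv); return o+v*(z-o[2])/v[2]
def tri(uv1,uv2):
    o1,a=ray('scene',uv1); o2,b=ray('top',uv2)
    t=np.linalg.lstsq(np.c_[a,-b],o2-o1,rcond=None)[0]; p,q=o1+t[0]*a,o2+t[1]*b
    return (p+q)/2,np.linalg.norm(p-q)
E
python3 - <<'E'
from h import *
cap('scene','s0.png');cap('top','t0.png')
s=r.get_state();print(s['time_s'],s['tcp_pos'],s['eef_rot'],s['contact_force'])
for n in('scene','top'):
    m,W,f=model(n);print(n,m['fov_y'],m['k1'],-W[:3,:3].T@W[:3,3])
E
```

```text
0.1 [0.26879795 0.6187061  0.22575503] [ 1.79917714e+02 -7.34832769e-03 -2.34853933e+01] [-0.62787449 -0.22706428  0.11029886]
scene 43.090550141261204 -0.04574404331025704 [1.35123342 0.40623592 1.10537863]
top 48.17376549902953 0.03789843008300567 [0.45403239 0.06372358 1.18454139]
```

View pics/s0.png

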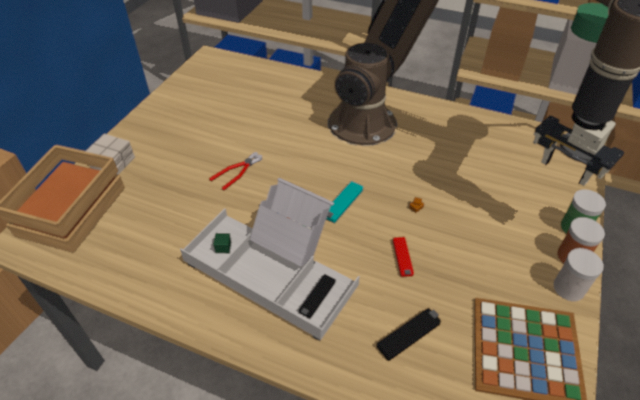

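View pics/t0.png

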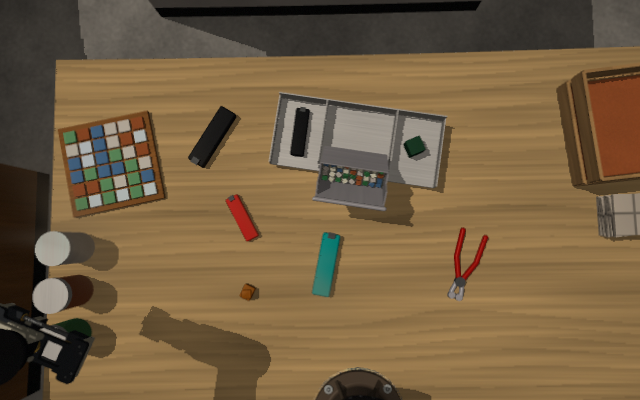

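The top view shows the bay at about (360,140). The candidates for the case are:
- black in the bay at (300,132)
- larger black on the table at (213,137)
- red at (241,217)
- turquoise at (327,264)

The one in the bay fits: it is black, the smaller of the two, and in a compartment beside the bin. I'll confirm it in an enlarged crop.

```bash
python3 - <<'E'
from h import *
t=cv2.imread('pics/t0.png');s=cv2.imread('pics/s0.png')
cv2.imwrite('pics/tc.png',cv2.resize(t[85:225,190:450],None,fx=3,fy=3,interpolation=cv2.INTER_CUBIC))
cv2.imwrite('pics/sc.png',cv2.resize(s[175:335,175:365],None,fx=3.5,fy=3.5,interpolation=cv2.INTER_CUBIC))
E
```

```text
(no output)
```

View pics/tc.png

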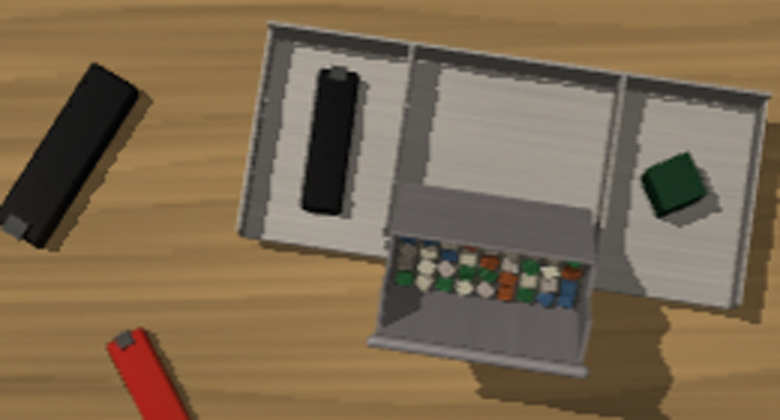

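View pics/sc.png

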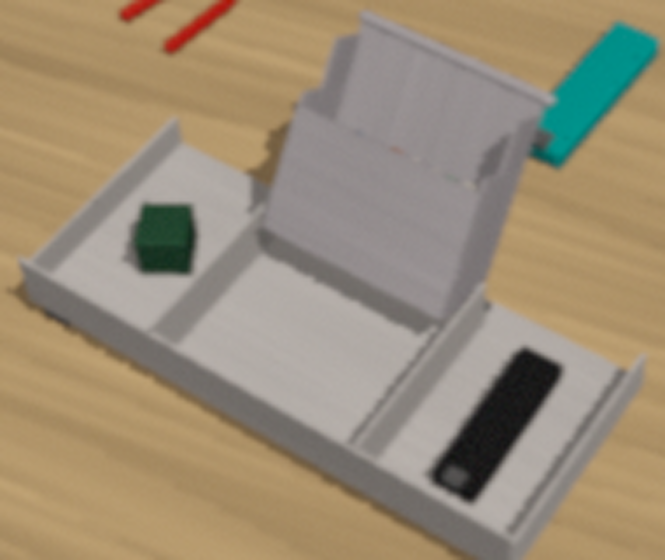

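The crop confirms the case in the bay at top (300,132), on the bin's left (+y), so the sweep goes from rim1 to rim5. In the top view the rim ends are at about (313,199) and (385,209). In the scene view they are at about (333,204) and (279,180).

```bash
python3 - <<'E'
from h import *
L=tri((332.7,203.6),(313.3,199.3));R=tri((279.3,179.8),(385,208.8))
print(L,R,np.linalg.norm(L[0]-R[0]))
zr=.036+.165*np.cos(.6)
l,q=onz('top',(313.3,199.3),zr),onz('top',(385,208.8),zr);d=l-q
print(zr,l,q,np.linalg.norm(d),np.degrees(np.arctan2(-d[0],d[1])))
# bay corners back top z .072
a=onz('top',(190+270/3,85+24/3),.073);b=onz('top',(190+768/3,85+96/3),.073);e=a-b
print(a,b,np.linalg.norm(e),np.degrees(np.arctan2(-e[0],e[1])))
yaw=np.arctan2(-e[0],e[1]);x=np.array([np.cos(yaw),np.sin(yaw)]);y=np.array([-x[1],x[0]])
h=(a+b)[:2]/2-.168*x;print('hinge',h,'rim mid from bay',h-.165*np.sin(.6)*x, 'from rim',(l+q)[:2]/2)
for n,uv,z in(('smalti',(248,292),.02),('nipperjaw',(457,297),.01),('nh1',(462,229),.01),('nh2',(486,236),.01),('turq',(327,264),.018),('red',(241,217),.018)):print(n,onz('top',uv,z))
E
```

```text
(array([0.54033465, 0.0989414 , 0.16372107]), np.float64(0.0016914021713332543)) (array([ 0.51534682, -0.0634723 ,  0.16455862]), np.float64(0.0031226175082560144)) 0.1643268255757335
0.17218037646009693 [0.53991703 0.09786542 0.17218038] [ 0.5154608  -0.06397815  0.17218038] 0.16368093573473458 -8.592971167042808
[0.82104659 0.18178681 0.073     ] [ 0.74993283 -0.23560433  0.073     ] 0.4234058656884494 -9.669025125582921
hinge [0.61987625 0.00130792] rim mid from bay [0.52803372 0.01695576] from rim [0.52768892 0.01694364]
smalti [0.31716518 0.27408006 0.02      ]
nipperjaw [ 0.2958083  -0.26144512  0.01      ]
nh1 [ 0.46929694 -0.28218833  0.01      ]
nh2 [ 0.45028291 -0.34280072  0.01      ]
turq [0.3847026  0.07016003 0.018     ]
red [0.51000464 0.2925537  0.018     ]
```

The rim's midpoint is about (0.528, 0.017, 0.172) with bay yaw near -9.2°, and the bay and rim measurements agree. The first move is the first half of the approach, with the fingers closing.

Request:
step_arm --pt "0.1 0.09 0 0 0" --pt "0.2 0.19 0 0 0" --pt "0.31 0.29 0 0 0" --pt "0.42 0.39 0 0 0" --pt "0.53 0.49 0 0 0" --pt "0.63 0.59 0 0 0" --pt "0.73 0.69 0 0 0" --pt "0.8 0.75 0 0 0" --pt "0.835 0.788 0 0 0" --pt "0.835 0.788 0 0 0" --newtons 5

```text
time_s: 0.93
tcp_pos: [0.3824, 0.3531, 0.2267]
eef_rot: [180.0, 0.0, -23.6]
contact_force: [0.2, 0.6, -0.2]
gripper_width: 0.0265
gripper_force: 0.0
```

Request:
step_arm --pt "0.1 0.09 0 -0.05 0" --pt "0.2 0.19 0 -0.1 0" --pt "0.31 0.29 0 -0.15 0" --pt "0.42 0.39 0 -0.2 0" --pt "0.53 0.49 0 -0.238 0" --pt "0.63 0.59 0 -0.238 0" --pt "0.73 0.69 0 -0.238 0" --pt "0.8 0.75 0 -0.238 0" --pt "0.835 0.788 0 -0.238 0" --pt "0.835 0.788 0 -0.238 0" --pt "0.835 0.788 0 -0.238 0"

```text
time_s: 1.85
tcp_pos: [0.4951, 0.0916, 0.2262]
eef_rot: [180.0, 0.0, -9.3]
contact_force: [-0.1, 0.3, 0.0]
gripper_width: 0.0005
gripper_force: 0.0
```

Request:
step_arm --pt "0 0 0.07 0 0" --pt "0 0 0.14 0 0" --pt "0 0 0.2 0 0" --pt "0 0 0.24 0 0" --pt "0 0 0.26 0 0" --pt "0 0 0.26 0 0" --pt "0 0 0.26 0 0"

```text
time_s: 2.43
tcp_pos: [0.4952, 0.092, 0.1619]
eef_rot: [180.0, -0.0, -9.1]
contact_force: [-0.0, -1.1, 0.4]
gripper_width: 0.0003
gripper_force: 0.0
```

```bash
python3 - <<'E'
from h import *
a=cap('scene','s1.png');b=cap('top','t1.png')
A=cv2.resize(a[140:290,200:400],None,fx=2,fy=2,interpolation=2);B=cv2.resize(b[130:280,250:450],None,fx=2,fy=2,interpolation=2)
cv2.imwrite('pics/c1.png',np.hstack([A,B])[:,:,::-1])
s=r.get_state();print(s['tcp_pos'],s['contact_force'])
E
```

```text
[0.49543057 0.09186064 0.16242549] [0.80015111 0.54220322 0.60641314]
```

View pics/c1.png

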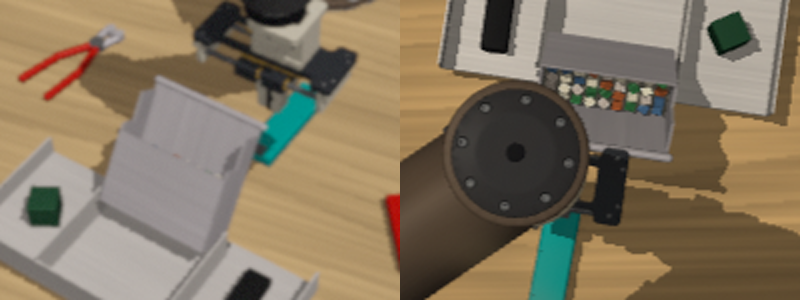

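The closed fingers are in front of the rim's left end, with a gap to it. I'll ease in to touch.

Request:
step_arm --pt "0.02 0 0 0 0" --pt "0.04 0 0 0 0" --pt "0.06 0 0 0 0" --pt "0.08 0 0 0 0" --pt "0.088 0 0 0 0" --pt "0.096 0 0 0 0" --pt "0.104 0 0 0 0" --pt "0.112 0 0 0 0" --pt "0.12 0 0 0 0" --pt "0.124 0 0 0 0" --pt "0.128 0 0 0 0"

```text
time_s: 3.45
tcp_pos: [0.526, 0.0862, 0.1615]
eef_rot: [180.0, 0.1, -9.2]
contact_force: [-4.0, 0.8, 2.9]
gripper_width: 0.0002
gripper_force: 1.7
```

Request:
step_arm --pt "0.004 0 0 0 0" --pt "0.008 0 0 0 0" --pt "0.012 0 0 0 0" --pt "0.016 0 0 0 0" --pt "0.02 0 0 0 0" --pt "0.024 0 0 0 0" --pt "0.024 0 0 0 0"

```text
time_s: 4.03
tcp_pos: [0.5327, 0.0853, 0.1615]
eef_rot: [-180.0, -0.0, -9.2]
contact_force: [-1.7, 0.4, 1.1]
gripper_width: 0.0005
gripper_force: 0.9
```

```bash
python3 - <<'E'
from h import *
F=[]
for i in range(12):
    a=eyes.capture('scene');s=r.get_state();F.append(s['contact_force'])
b=cap('top','t2.png');cap('scene','s2.png')
A=cv2.resize(a[140:290,200:400],None,fx=2,fy=2,interpolation=2);B=cv2.resize(b[130:280,250:450],None,fx=2,fy=2,interpolation=2)
cv2.imwrite('pics/c2.png',np.hstack([A,B])[:,:,::-1])
p=np.array(s['tcp_pos']);d=p[:2]-[.528,.017];print(p,'x',d@[.987,-.16],'y',d@[.16,.987],np.mean(F,0),np.std(F,0))
E
```

```text
[0.53243018 0.08531802 0.1615097 ] x -0.006558292979293565 y 0.06813871495975733 [-1.12461545  0.36146456 -0.12717075] [0.51861925 0.5605323  0.52073002]
```

View pics/c2.png

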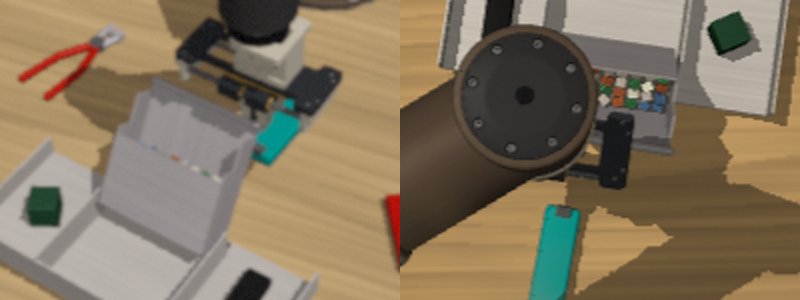

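The tip is on the rim with about 1.1 N. The rim's far end moved from about (385,209) to (385,206) in the top view, roughly 7 mm. Now I'll sweep along tool +y.

Request:
step_arm --pt "0 0.008 0 0 0" --pt "0 0.016 0 0 0" --pt "0 0.024 0 0 0" --pt "0 0.032 0 0 0" --pt "0 0.04 0 0 0" --pt "0 0.048 0 0 0" --pt "0 0.056 0 0 0" --pt "0 0.064 0 0 0" --pt "0 0.072 0 0 0" --pt "0 0.08 0 0 0" --pt "0 0.088 0 0 0" --pt "0 0.096 0 0 0"

```text
time_s: 5.73
tcp_pos: [0.5285, 0.0614, 0.1616]
eef_rot: [180.0, -0.0, -9.2]
contact_force: [-0.1, 1.1, -0.9]
gripper_width: 0.0003
gripper_force: 0.6
```

Request:
step_arm --pt "0 0.008 0 0 0" --pt "0 0.016 0 0 0" --pt "0 0.024 0 0 0" --pt "0 0.032 0 0 0" --pt "0 0.04 0 0 0" --pt "0 0.04 0 0 0" --pt "0 0.04 0 0 0"

```text
time_s: 6.32
tcp_pos: [0.5268, 0.0513, 0.1615]
eef_rot: [180.0, 0.0, -9.2]
contact_force: [-1.1, -0.6, -1.1]
gripper_width: 0.0007
gripper_force: 0.5
```

```bash
cat > chk.py <<'E'
from h import *
import sys
F=[]
for i in range(10): a=eyes.capture('scene');s=r.get_state();F.append(s['contact_force'])
p=np.array(s['tcp_pos']);d=p[:2]-[.528,.017];print(s['time_s'],p,'x',d@[.987,-.16],'y',d@[.16,.987],np.mean(F,0),s['eef_rot'])
if len(sys.argv)>1:
    b=eyes.capture('top')
    A=cv2.resize(a[140:290,200:400],None,fx=2,fy=2,interpolation=2);B=cv2.resize(b[130:280,250:450],None,fx=2,fy=2,interpolation=2)
    cv2.imwrite('pics/'+sys.argv[1],np.hstack([A,B])[:,:,::-1])
E
python3 chk.py
```

```text
6.8167 [0.52694062 0.05171773 0.16156662] x -0.006600441025865951 y 0.0340968968068569 [-1.3814009  -1.06249393 -0.29001186] [ 1.79996128e+02  2.62645630e-03 -9.19521943e+00]
```

Request:
step_arm --pt "0 0.008 0 0 0" --pt "0 0.016 0 0 0" --pt "0 0.024 0 0 0" --pt "0 0.032 0 0 0" --pt "0 0.04 0 0 0" --pt "0 0.048 0 0 0" --pt "0 0.056 0 0 0" --pt "0 0.064 0 0 0" --pt "0 0.072 0 0 0" --pt "0 0.08 0 0 0" --pt "0 0.088 0 0 0" --pt "0 0.096 0 0 0"

```text
time_s: 7.82
tcp_pos: [0.5231, 0.0278, 0.1616]
eef_rot: [-180.0, 0.0, -9.2]
contact_force: [-0.5, 0.9, 0.2]
gripper_width: 0.0005
gripper_force: 0.6
```

Request:
step_arm --pt "0 0.008 0 0 0" --pt "0 0.016 0 0 0" --pt "0 0.024 0 0 0" --pt "0 0.032 0 0 0" --pt "0 0.04 0 0 0" --pt "0 0.04 0 0 0" --pt "0 0.04 0 0 0"

```text
time_s: 8.4
tcp_pos: [0.5214, 0.0178, 0.1615]
eef_rot: [180.0, 0.0, -9.2]
contact_force: [-0.8, -0.3, -0.7]
gripper_width: 0.0007
gripper_force: 0.5
```

```bash
python3 chk.py c3.png
```

```text
8.9 [0.52147108 0.01814165 0.16152571] x -0.006626711457194854 y 8.217694715676298e-05 [-1.18542317 -0.89516457 -0.01519332] [ 1.79993183e+02  7.70474852e-03 -9.19636478e+00]
```

View pics/c3.png

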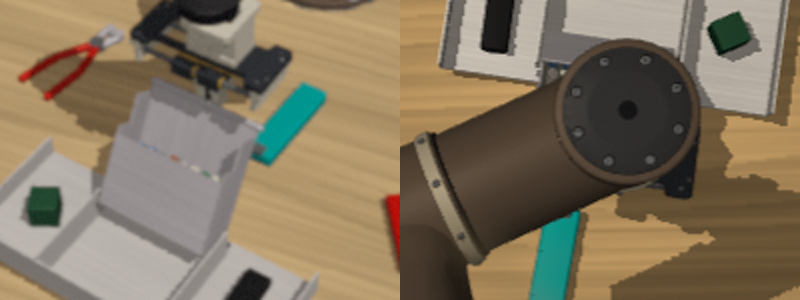

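The fingers are at the middle of the rim and still touching with about 1.2 N, and the bin leans much as before. Carrying on to the far end.

Request:
step_arm --pt "0 0.008 0 0 0" --pt "0 0.016 0 0 0" --pt "0 0.024 0 0 0" --pt "0 0.032 0 0 0" --pt "0 0.04 0 0 0" --pt "0 0.048 0 0 0" --pt "0 0.056 0 0 0" --pt "0 0.064 0 0 0" --pt "0 0.072 0 0 0" --pt "0 0.08 0 0 0" --pt "0 0.088 0 0 0" --pt "0 0.096 0 0 0"

```text
time_s: 9.95
tcp_pos: [0.5176, -0.0057, 0.1615]
eef_rot: [180.0, 0.0, -9.2]
contact_force: [-0.6, 1.5, 0.6]
gripper_width: 0.0005
gripper_force: 0.6
```

Request:
step_arm --pt "0 0.008 0 0 0" --pt "0 0.016 0 0 0" --pt "0 0.024 0 0 0" --pt "0 0.032 0 0 0" --pt "0 0.04 0 0 0" --pt "0 0.04 0 0 0" --pt "0 0.04 0 0 0"

```text
time_s: 10.53
tcp_pos: [0.5159, -0.0158, 0.1615]
eef_rot: [180.0, 0.0, -9.2]
contact_force: [-1.1, -0.3, -1.0]
gripper_width: 0.0008
gripper_force: 0.5
```

```bash
python3 chk.py
```

```text
11.0333 [ 0.51604531 -0.01542013  0.16154735] x -0.006612059058939405 y -0.03391142025984061 [-1.17891749 -1.00035205 -0.01070681] [ 1.79994861e+02  6.22163918e-03 -9.19953305e+00]
```

Request:
step_arm --pt "0 0.008 0 0 0" --pt "0 0.016 0 0 0" --pt "0 0.024 0 0 0" --pt "0 0.032 0 0 0" --pt "0 0.04 0 0 0" --pt "0 0.048 0 0 0" --pt "0 0.056 0 0 0" --pt "0 0.064 0 0 0" --pt "0 0.072 0 0 0" --pt "0 0.08 0 0 0" --pt "0 0.088 0 0 0" --pt "0 0.096 0 0 0"

```text
time_s: 12.03
tcp_pos: [0.5122, -0.0393, 0.1615]
eef_rot: [-180.0, 0.0, -9.2]
contact_force: [-1.1, 1.5, 0.2]
gripper_width: 0.0005
gripper_force: 0.5
```

Request:
step_arm --pt "0 0.008 0 0 0" --pt "0 0.016 0 0 0" --pt "0 0.024 0 0 0" --pt "0 0.032 0 0 0" --pt "0 0.04 0 0 0" --pt "0 0.04 0 0 0" --pt "0 0.04 0 0 0"

```text
time_s: 12.62
tcp_pos: [0.5105, -0.0493, 0.1615]
eef_rot: [180.0, 0.0, -9.2]
contact_force: [-0.4, -0.8, 0.5]
gripper_width: 0.0006
gripper_force: 0.5
```

```bash
python3 chk.py c4.png
```

```text
13.1167 [ 0.51061114 -0.04896681  0.16153936] x -0.006608112667185735 y -0.06789145891337874 [-1.24167553 -0.69733929  0.09628225] [ 1.79996210e+02  6.78659183e-03 -9.19830627e+00]
```

View pics/c4.png

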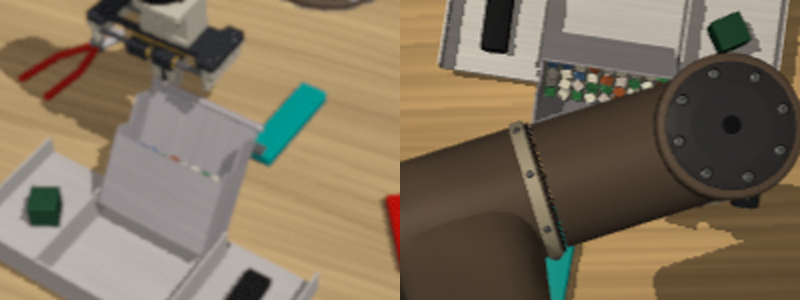

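The far end has been reached with contact kept and the bin still leaning. Next I'll slide back to the middle, then push it shut while rising with the rim.

Request:
step_arm --pt "0 -0.02 0 0 0" --pt "0 -0.04 0 0 0" --pt "0 -0.06 0 0 0" --pt "0 -0.08 0 0 0" --pt "0 -0.1 0 0 0" --pt "0 -0.12 0 0 0" --pt "0 -0.14 0 0 0" --pt "0 -0.16 0 0 0" --pt "0 -0.18 0 0 0" --pt "0 -0.2 0 0 0" --pt "0 -0.22 0 0 0" --pt "0 -0.24 0 0 0"

```text
time_s: 14.17
tcp_pos: [0.5203, 0.0107, 0.1616]
eef_rot: [-180.0, -0.0, -9.2]
contact_force: [-1.1, -1.0, -0.2]
gripper_width: 0.0005
gripper_force: 0.5
```

Request:
step_arm --pt "0.01 -0.25 -0.005 0 0" --pt "0.02 -0.26 -0.01 0 0" --pt "0.03 -0.26 -0.015 0 0" --pt "0.04 -0.26 -0.02 0 0" --pt "0.05 -0.26 -0.025 0 0" --pt "0.06 -0.26 -0.03 0 0" --pt "0.07 -0.26 -0.035 0 0" --pt "0.08 -0.26 -0.04 0 0" --pt "0.09 -0.26 -0.045 0 0" --pt "0.1 -0.26 -0.05 0 0" --pt "0.11 -0.26 -0.055 0 0" --pt "0.12 -0.26 -0.06 0 0"

```text
time_s: 15.17
tcp_pos: [0.5605, 0.0694, 0.1767]
eef_rot: [180.0, -0.0, -9.2]
contact_force: [0.0, 0.1, -0.0]
gripper_width: 0.0005
gripper_force: 0.1
```

```bash
python3 chk.py
```

```text
15.6667 [0.56016318 0.0696933  0.17654012] x 0.023314128203029413 y 0.05715439059812786 [ 0.01904937 -0.06353122  0.14142432] [-1.79999553e+02  2.94795046e-03 -9.19384102e+00]
```

My second call repeated the sideways shift, so the hand is now at y of about +57 mm. It is still on the rim and nothing was touched. I'll move back towards the middle while pushing on gently.

Request:
step_arm --pt "0.01 0.02 -0.005 0 0" --pt "0.02 0.04 -0.01 0 0" --pt "0.03 0.06 -0.015 0 0" --pt "0.04 0.08 -0.02 0 0" --pt "0.05 0.1 -0.025 0 0" --pt "0.06 0.12 -0.03 0 0" --pt "0.07 0.14 -0.035 0 0" --pt "0.08 0.16 -0.04 0 0" --pt "0.09 0.18 -0.04 0 0" --pt "0.1 0.18 -0.04 0 0" --pt "0.11 0.18 -0.04 0 0" --pt "0.12 0.18 -0.04 0 0"

```text
time_s: 16.67
tcp_pos: [0.5829, 0.0204, 0.1865]
eef_rot: [180.0, 0.0, -9.2]
contact_force: [-0.5, 0.3, -0.0]
gripper_width: 0.0002
gripper_force: 0.0
```

```bash
python3 chk.py
```

```text
17.1667 [0.58262163 0.02050737 0.18661791] x 0.05335037028170991 y 0.012201239077569755 [ 0.05486229 -0.01390873 -0.04519774] [-1.79999455e+02 -3.76783654e-03 -9.18949509e+00]
```

Request:
step_arm --pt "0.008 0 0 0 0" --pt "0.016 0 0 0 0" --pt "0.024 0 0 0 0" --pt "0.032 0 0 0 0" --pt "0.04 0 0 0 0" --pt "0.048 0 0 0 0" --pt "0.056 0 0 0 0" --pt "0.064 0 0 0 0" --pt "0.07 0 0 0 0" --pt "0.076 0 0 0 0"

```text
time_s: 18.0
tcp_pos: [0.6016, 0.0173, 0.1865]
eef_rot: [180.0, 0.0, -9.2]
contact_force: [1.4, -0.8, 0.1]
gripper_width: 0.0005
gripper_force: 0.0
```

```bash
python3 chk.py
```

```text
18.5 [0.60139723 0.0174139  0.18660994] x 0.07237684553207221 y 0.012152076671380256 [ 0.02488773 -0.03583404 -0.14119094] [-1.79998583e+02 -3.03027280e-03 -9.19541911e+00]
```

No force, so the bin has already tipped shut ahead of the fingers. I'll withdraw and look.

Request:
step_arm --pt "-0.06 0 0 0 0" --pt "-0.15 0 0 0 0" --pt "-0.25 0 0 0 0" --pt "-0.35 0 -0.05 0 0" --pt "-0.42 0 -0.15 0 0" --pt "-0.45 0.1 -0.25 0 0" --pt "-0.45 0.25 -0.35 0 0" --pt "-0.45 0.4 -0.4 0 0" --pt "-0.45 0.55 -0.4 0 0" --pt "-0.45 0.7 -0.4 0 0" --pt "-0.45 0.75 -0.4 0 0" --pt "-0.45 0.75 -0.4 0 0"

```text
time_s: 19.5
tcp_pos: [0.4596, -0.1522, 0.2868]
eef_rot: [180.0, -0.0, -9.4]
contact_force: [-0.1, 0.7, -0.4]
gripper_width: 0.0009
gripper_force: 0.0
```

```bash
python3 - <<'E'
from h import *
a=cap('scene','s5.png');b=cap('top','t5.png')
cv2.imwrite('pics/c5.png',np.hstack([cv2.resize(a[130:350,170:450],(400,314)),cv2.resize(b[80:300,190:470],(400,314))])[:,:,::-1])
x=np.array([.987,-.16]);y=np.array([.16,.987]);m=np.array([.528,.017])+.0932*x
for s in(.08,-.08):
    P=[*(m+s*y),.201];print(P,proj('scene',P),proj('top',P))
E
```

```text
[np.float64(0.6327884), np.float64(0.08104800000000001), 0.201] [[311.15750691 217.38335313]] [[319.77823769 156.47598458]]
[np.float64(0.6071884), np.float64(-0.076872), 0.201] [[256.84918334 191.91335445]] [[391.28948383 166.51771193]]
```

View pics/c5.png

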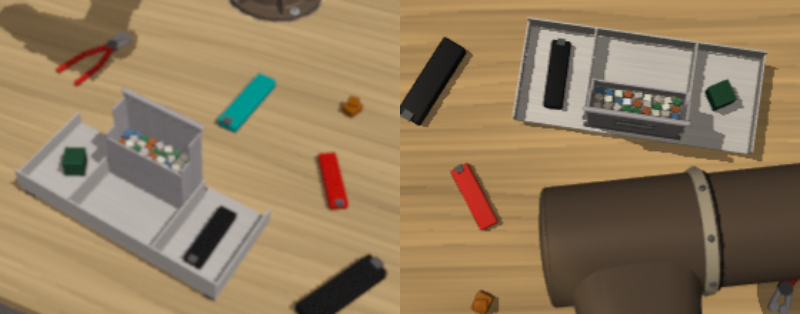

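The bin looks upright, with its rim at about (311,219) and (257,193) in the scene view. All the loose things look unmoved. One enlarged crop will settle the tilt.

```bash
python3 - <<'E'
from h import *
a=cv2.imread('pics/s5.png');b=cv2.imread('pics/t5.png')
A=cv2.resize(a[175:275,235:335],(400,400),interpolation=2);B=cv2.resize(b[125:225,305:405],(400,400),interpolation=2)
cv2.imwrite('pics/c6.png',np.hstack([A,B]))
E
```

```text
(no output)
```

View pics/c6.png

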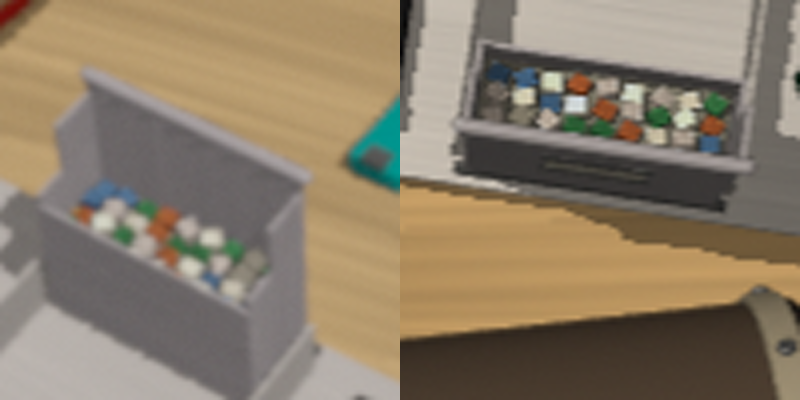

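In the top view the rim ends are at (320,156.5) and (392.5,166), against (319.8,156.5) and (391.3,166.5) predicted for upright. The bin is shut, so I'm handing in.

```bash
python3 -c "
from h import *
print(workorder.close_job())"
```

```text
the job is handed in; nothing more can be done
None
```

I ran the closed fingertips along the rim from the tweezer-case end to the other end at about 1 to 1.5 N (about 4 N for a moment at first touch), then pushed the bin upright, took the hand away and handed the job in; the loose things looked unmoved in the pictures, but no verdict came back.

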